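# Prop open the bench supply's lid

## Task

The bench power supply needs its circuit board checked. Open its blue lid, swing up the prop rod that lies folded inside, and let the lid down so that it stands propped half open on the rod, with the rod's tip fully home in the holding hole under the lid. Leave the solder spool and the tape roll next to the supply where they are.

Things in the scene. Friction and masses are not known exactly. Their poses are not given: they have to be found in the camera images.
- case: Grey bench power supply, fixed: an open case 160 (x) x 200 (y) x 85 mm high with a hinged blue lid. Origin: centre of its underside, on the bench; x points from the front panel (display, knobs) to the back, where the lid's hinge is; y along the hinge, z up. Walls 4 mm. A circuit board and a transformer stand on its floor, up to 40 mm above the bench.
- lid (a joint): Angle of the lid in rad: 0 shut, growing as the front edge is lifted; stop at 1.75, where the lid leans back past upright and stays by itself. Below about 1.5 it falls shut. Turning the lid takes no more than about 2.5 N at the handle. With the rod home in its hole it reads 0.785. The lid is 164 x 204 x 16 mm, about 0.3 kg.
- lid_hinge (a point): Middle of the lid's hinge line at the back of the case, 85 mm above the bench; the hinge axis is along the case's y.
- lid_handle (a point): Grip place in the black rounded lug at the middle of the lid's front edge, 190 mm from the hinge line, 9 mm on the upper side of the hinge plane. The lug is 24 mm wide along the case's y, 18 mm thick, and runs 11 mm beyond this point and 27 mm back to the lid's edge: pinch it from above across its width; it can turn between the fingers. Moves with the lid; axes as the case's when shut.
- hole_bottom (a point): Bottom of the black holding hole in the lid's underside, 87 mm from the hinge line, in the rod's plane of swing (30 mm to the -y side of the case's middle), 10 mm on the upper side of the hinge plane. The hole is 14 mm long (across the hinge line) x 18 mm wide, 10 mm deep, square to the lid; its flared mouth takes in the rod's tip up to about 9 mm off centre along the lid.
- rod (a joint): Angle of the prop rod in rad: 0 lying level, pointing to the back of the case; growing as its tip swings up; stop at 1.4. Its pivot is stiff: the rod stays at any angle where it is left, and turning it takes about 2 N at the sleeve. The rod must stand at 0.785 (45 degrees) for its tip to meet the hole when the lid is let down, and then stands square to the lid.
- rod_pivot (a point): Pivot of the prop rod, inside the front wall: 145 mm ahead of the lid's hinge line, 22 mm below it (63 mm above the bench), 30 mm to the -y side of the case's middle. Axis along the case's y, so that the rod swings in the upright plane across the hinge.
- rod_grip (a point): Middle of the rod's red sleeve, 66 mm from the pivot: place to grip. The sleeve is 14 mm in diameter and 36 mm long, along the rod; pinch it from above across the rod (fingers closing along the case's y). Folded, it lies 63 mm above the bench, 22 mm below the case's rim, with 66 mm to the nearest side wall. The steel rod itself is 8 mm in diameter.
- rod_tip (a point): Rounded free end of the prop rod, 128 mm from the pivot. Fully home it touches the bottom of the holding hole.
- spool: Spool of solder wire, 55 mm in diameter, 36 mm high, loose on the bench at the -y side of the case; origin: centre of its underside. Not to be moved.
- tape: Roll of amber tape, 60 mm in diameter, 12 mm high, lying loose on the bench behind the case; origin: centre of its underside. Not to be moved.

How it is judged:
On the way, in this order (a step that is already met when the one before it is completed fails the run):
1. the lid is lifted clear (beyond 1.0 rad) (value of joint lid above 1 rad), for 0.2 s.
2. the prop rod is swung up (beyond 0.6 rad) (value of joint rod above 0.6 rad), for 0.2 s.
At the end, for the whole second after the job is handed in: The lid rests on the prop rod at about 45 degrees (0.70 to 0.87 rad), still, with the rod's tip within 7 mm of the bottom of the holding hole; spool and tape roll within 30 mm of where they were (distance between rod_tip and hole_bottom below 0.007 m and value of joint lid between 0.7 and 0.87 rad and velocity of joint lid between -0.05 and 0.05 rad/s and distance of each of spool, tape from where it was at the start of the episode below 0.03 m); the robot touches nothing.
It fails at once if the spool or the tape roll is pushed more than 30 mm (distance of any of spool, tape from where it was at the start of the episode above 0.03 m).
It also fails if it takes over 64 s, if anything falls off the work surface, if the arm or the gripper's body presses on something with over 40 N, if the wrist force passes 120 N, or if a joint passes its speed limit or range.

## Robot

A 6-joint arm with a two-finger parallel gripper is mounted at the origin on a cart in front of the work surface, level with it; the furniture and walls round the work are solid. World frame = base frame: x ahead of the robot, y to its left, z up, the work surface at z = 0. Lengths are in m, angles in rad, forces in N, time in s.
With the tool pointing down it reaches from about 0.3 to 0.875 m from the base axis. Payload 6.4 kg.
Tool frame: the origin (TCP) lies between the finger pads; the fingertips stand 17 mm ahead of it and the grasp point (between the pads) lies 2 mm behind it (robot.tcp_to_tips is the distance from the TCP to the fingertips, in m); z points along the fingers, y is the line along which they close (so a half turn about z gives the same grasp; the last joint's range is limited). The gripper opens to 85 mm and grips with 20 to 120 N. Pads are 22 mm wide; open, the fingers measure 114 mm over their backs; the gripper's body (76 mm by 85 mm) begins 54 mm behind the grasp point. The pads swing forward as they close: fully open they stand 13 mm farther back than shut.
Start: joints at [0.95, 0.181, 1.607, -0, 1.354, -0.206], TCP at [0.232, 0.526, 0.217] pointing down, gripper open.
Joint ranges: [-2.99, 2.99], [-0.89, 2.07], [0.3, 2.58], [-1.14, 4.28], [0, 2.63], [-3.12, 3.12]. Speed limits (rad/s): [2.57, 2.57, 3.01, 3.14, 3.14, 3.14].

## Interface

Orientations are given as a 3x3 rotation matrix whose columns are the frame's x, y, z axes.
In Python, from rig import robot gives the robot as it stands.
- The arm moves only by the shell command python3 -m creep 'ROWS' [OPENING]. ROWS is JSON, a list of rows, each a list of 2 entries, a list of its own where there are three numbers: the shift along the tool's x, y, z scaled (see below), then the turn about the tool's z scaled (see below). In form: [[[x, y, z], twist], ...]. A call has 1 to 8 rows; each row is the pose to reach, as a shift and turn from the pose commanded when the call began, along the tool's axes at that moment; what a row does not reach only later rows make up. The controller multiplies each number of a shift by 0.75 m and each number of a turn by 1.5 rad. A row lasts 1/12 s, in which the tool goes at most 41.7 mm and 7.16 degrees, less where a joint would pass 70% of its speed; a pose out of reach is approached as far as the arm can. A call with a number of a shift or a turn outside -1 to 1 is refused whole. A call with a gripper value outside its range is refused whole. OPENING is the opening, from 0 (shut) to 1 (fully open), set as the call begins (- or left out, the last holds). The fingers move at their own pace and stop on an object; the grip force is fixed at half the most. Time passes only in rows, so rows that repeat a pose let the fingers close. It gives the time, the measured TCP pose, the force, the opening and the grip force at its end, in the units of the state.
- robot.get_state(): the state, without advancing time (a new reading comes with each control period).
- robot.read_camera(name): name is "scene" or "top" or "wrist"; returns a dict with "color" (400x640x3 uint8, red, green, blue), "z_map" (400x640 float32, m along the optical axis (not along the pixel's ray), 0 where there is no reading), "intrinsics" (3x3 intrinsics, pixels), "xyz" and "rotation" of the camera in the world. Camera axes: x right, y down, z forward; pixel columns grow to the right and rows downward; lengths in m; the calibration is good to about 2 mm. A picture is of the moment at which its call begins.
- robot.job_done(): hands the job in; it is judged then, once.
Trained networks look in a picture, given as the dict that the camera call returned (one of the last four; its "shot" number tells which), for a name from the list of things; names that differ only in an ending like _2 or _b are one class to them, and where a whole thing is asked for, a point or a joint stands for the part that bears it (a point fixed in the world has none). Each returns a list of dicts, best first, with "score" (0 to 1); they miss things now and then, are a little off and sometimes report something else, mostly with a low value. They report only what shows in the picture. A call takes as long as a camera call.
- robot.cut_out(picture, query): "mask" (400x640 bool, what is visible of it) and "rect" ([left, top, width, height] in pixels, round what is visible of it).
The state is a dict: "clock": time; "joint_positions": joint angles; "dq": joint speeds; "joint_efforts": joint torques, N m; "tool_pos": TCP position; "eef_rot": TCP orientation; "contact_force": force on the tool from outside, world axes, zero at the start; "ft_torque": the same for the moment, N m; "opening": finger opening in m; "gripper_force": force on a finger pad.
Only numpy, scipy, OpenCV 4.12 (cv2) and the standard library are available. Lean on these libraries where they do the work, as an engineer would, in place of code of your own. Each camera call takes 0.05 s, during which the arm holds its last target. There are 200 camera calls.

## Working session

There is one attempt and no reset: what is moved stays moved. The work goes in short steps, Python scripts to look and compute and a shell command to move; the robot and the scene stay as the last step left them, time stands still between calls to the robot, and variables do not carry over. Pictures are saved under pics/ and viewed, at most 10 in all, crops included, and the job is handed in when it is done.

```bash
mkdir -p pics; ls; cat > h.py <<'E'
import numpy as np, cv2
from rig import robot
def pts(p, mask=None):
    z=p["z_map"]; K=np.array(p["intrinsics"]); v,u=np.nonzero((z>0)&(mask if mask is not None else True))
    d=z[v,u]; c=np.c_[(u-K[0,2])/K[0,0]*d,(v-K[1,2])/K[1,1]*d,d]
    return c@np.array(p["rotation"]).T+np.array(p["xyz"]), u, v
def save(p,n): cv2.imwrite(f"pics/{n}.png",p["color"][:,:,::-1])
E
python3 - <<'E'
from h import *
s=robot.get_state(); print(s["clock"],s["tool_pos"],s["eef_rot"],s["opening"])
ims=[]
for c in("scene","top"):
    p=robot.read_camera(c); ims.append(p["color"])
    print(c,p["xyz"],np.round(p["rotation"],3).tolist())
    for q in("case","lid","lid_handle","spool","tape"):
        r=robot.cut_out(p,q)
        for d in r[:1]:
            X,_,_=pts(p,d["mask"]); print(q,round(d["score"],2),d["rect"],X.mean(0).round(3) if len(X) else 0,np.percentile(X,[2,98],axis=0).round(3).tolist() if len(X) else 0)
            if q=="lid" :
                zt=np.median(X[:,2]); Y=X[abs(X[:,2]-zt)<.02]; print("rect",cv2.minAreaRect((Y[:,:2]*1000).astype(np.float32)),zt)
im=np.vstack(ims)[:,:,::-1]; cv2.imwrite("pics/a.png",cv2.resize(im,(480,600)))
E
```

```text
pics
0.0 [0.23134656 0.52574854 0.21617207] [[-9.15205629e-01  4.02985835e-01 -1.03633410e-03]
 [ 4.02987015e-01  9.15204492e-01 -1.48465685e-03]
 [ 3.50161940e-04 -1.77639549e-03 -9.99998361e-01]] 0.08513559158338256
scene [ 0.2577925  -0.43860545  0.5097584 ] [[0.926, -0.177, 0.335], [-0.378, -0.456, 0.805], [0.011, -0.872, -0.489]]
case 0.97 [265.0, 188.5, 114.6, 94.9] [0.508 0.156 0.08 ] [[0.409, 0.076, 0.01], [0.625, 0.281, 0.104]]
lid 0.72 [265.4, 191.4, 112.6, 61.5] [0.518 0.174 0.102] [[0.417, 0.082, 0.09], [0.624, 0.285, 0.104]]
rect ((516.7315063476562, 176.7785186767578), (200.10548400878906, 204.37472534179688), 55.751216888427734) 0.10243725380425245
lid_handle 0.6 [263.3, 191.3, 117.1, 63.0] [0.519 0.174 0.101] [[0.416, 0.08, 0.089], [0.629, 0.285, 0.104]]
spool 0.75 [377.7, 237.6, 30.0, 27.5] [0.649 0.127 0.026] [[0.629, 0.109, 0.003], [0.677, 0.157, 0.039]]
tape 0.39 [265.2, 191.0, 110.0, 63.9] [0.519 0.173 0.101] [[0.415, 0.08, 0.089], [0.628, 0.284, 0.104]]
top [0.39970198 0.23339912 0.92874153] [[-0.002, -0.985, 0.171], [-1.0, 0.006, 0.019], [-0.02, -0.171, -0.985]]
case 0.57 [287.9, 148.9, 111.5, 113.8] [0.525 0.193 0.1  ] [[0.425, 0.095, 0.097], [0.631, 0.297, 0.104]]
lid 0.76 [286.2, 147.1, 112.0, 116.5] [0.526 0.193 0.1  ] [[0.423, 0.094, 0.096], [0.635, 0.296, 0.104]]
rect ((520.198486328125, 180.5408935546875), (203.63267517089844, 204.30470275878906), 56.788761138916016) 0.10109290941318766
lid_handle 0.56 [288.5, 151.6, 107.9, 108.0] [0.526 0.194 0.101] [[0.425, 0.097, 0.098], [0.633, 0.294, 0.104]]
spool 0.57 [350.6, 144.2, 27.7, 23.0] [0.657 0.134 0.034] [[0.634, 0.11, 0.002], [0.68, 0.162, 0.04]]
tape 0.75 [284.7, 168.3, 27.3, 21.8] [0.605 0.302 0.011] [[0.576, 0.272, -0.002], [0.633, 0.328, 0.015]]
```

View pics/a.png

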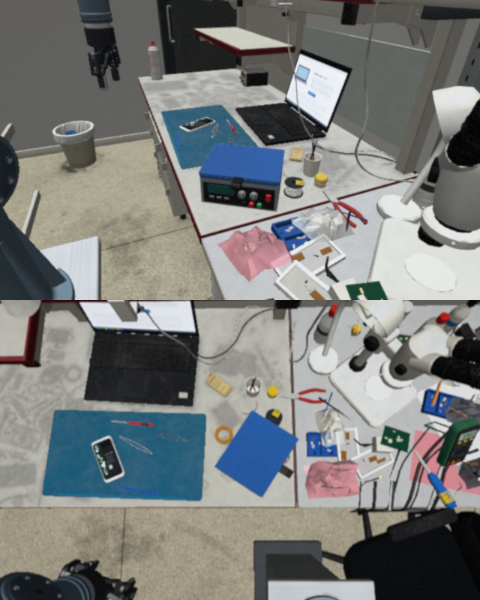

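The top picture shows the lid turned with its handle lug towards lower right (full-image px ≈ (383, 226)) and the tape behind it, so the case's yaw is about 56°. I'll hover over the lug and look from near.

```bash
cat >> h.py <<'E'
def rows(wps, yaw_y=None):
    """world waypoints -> scaled rows from the present pose; yaw_y: wanted angle of tool y in world (rad)"""
    s=robot.get_state(); R=np.array(s["eef_rot"]); t=0
    if yaw_y is not None:
        d=yaw_y-np.arctan2(R[1,1],R[0,1]); d=(d+np.pi/2)%np.pi-np.pi/2; t=-d/1.5
    print("twist",round(t,3)); 
    for w in wps: print((R.T@(np.array(w)-s["tool_pos"])/.75).round(4).tolist())
E
python3 -c "
from h import *
rows([[.4715,.106,.25]],np.radians(146.5))"
```

```text
twist -0.934
[-0.5184, -0.384, -0.0439]
```

```bash
python3 -m creep '[[[-0.06,-0.05,-0.01],-0.08],[[-0.11,-0.08,-0.02],-0.16],[[-0.16,-0.12,-0.03],-0.24],[[-0.2,-0.15,-0.03],-0.32],[[-0.25,-0.18,-0.03],-0.4],[[-0.29,-0.21,-0.04],-0.47],[[-0.29,-0.21,-0.04],-0.47],[[-0.29,-0.21,-0.04],-0.47]]' 1; python3 -c "
from h import *
rows([[.4715,.106,.25]],np.radians(146.5))"
```

```text
clock: 1.27
tool_pos: [0.3708, 0.2899, 0.2482]
eef_rot: [[-0.959, -0.283, 0.003], [-0.283, 0.959, -0.002], [-0.003, -0.002, -1.0]]
contact_force: [0.9, 0.5, 0.5]
opening: 0.0857
gripper_force: 0.0
twist -0.466
[-0.0594, -0.2732, -0.0016]
```

```bash
python3 -m creep '[[[-0.01,-0.04,0],-0.08],[[-0.02,-0.09,0],-0.16],[[-0.03,-0.13,0],-0.24],[[-0.04,-0.18,0],-0.32],[[-0.05,-0.23,0],-0.4],[[-0.06,-0.273,0],-0.466],[[-0.06,-0.273,0],-0.466],[[-0.06,-0.273,0],-0.466]]' ; python3 - <<'E'
from h import *
p=robot.read_camera("wrist"); save(p,"w1"); print(p["xyz"])
print(robot.get_state()["tool_pos"])
q=robot.read_camera("top")
hsv=cv2.cvtColor(p["color"],cv2.COLOR_RGB2HSV)
for n,c in(("w",p),("t",q)):
    hsv=cv2.cvtColor(c["color"],cv2.COLOR_RGB2HSV)
    b=(hsv[...,0]>95)&(hsv[...,0]<130)&(hsv[...,1]>120)
    X,u,v=pts(c,b); Y=X[abs(X[:,2]-.101)<.006]
    print(n,len(Y),cv2.minAreaRect((Y[:,:2]*1000).astype(np.float32)),np.median(Y[:,2]))
for q in("lid_handle","lid"):
  for d in robot.cut_out(p,q)[:2]: print(q,d["score"],d["rect"])
E
```

```text
clock: 1.93
tool_pos: [0.4699, 0.1094, 0.2471]
eef_rot: [[-0.552, -0.834, 0.0], [-0.834, 0.552, -0.0], [0.0, -0.0, -1.0]]
contact_force: [-1.2, 0.7, -0.8]
opening: 0.0852
gripper_force: 0.0
[0.42589526 0.04393941 0.40265207]
[0.46920055 0.11068393 0.24698164]
w 29769 ((517.9558715820312, 177.68405151367188), (201.31028747558594, 203.57150268554688), 56.91797637939453) 0.10001844316845543
t 6372 ((529.152099609375, 194.3872528076172), (161.96768188476562, 203.0899200439453), 56.904605865478516) 0.10110442770924866
lid_handle 0.75 [206.9, 162.8, 220.7, 190.1]
lid 0.92 [207.6, 164.2, 219.8, 191.7]
```

View pics/w1.png

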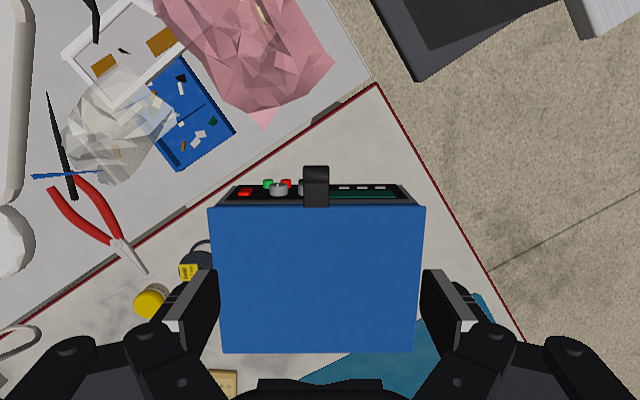

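The wrist view shows the lug at px (316, 186), the lid's front edge at row 206, and open bench around it. Both fits agree: yaw 56.9°, handle at (0.4694, 0.103).

```bash
cat >> h.py <<'E'
YAW=np.radians(56.9); EX=np.array([np.cos(YAW),np.sin(YAW),0]); EY=np.array([-EX[1],EX[0],0]); Z=np.array([0,0,1.])
HINGE=np.array([.5734,.2623,.085])
def handle(a): # TCP pose gripping the handle, lid at a
    return HINGE-EX*(.19*np.cos(a)+.009*np.sin(a))+Z*(.19*np.sin(a)+.009*np.cos(a)-.002)
def rod(a,l=.066): return HINGE-EX*.145-Z*.022-EY*.030+l*(np.cos(a)*EX+np.sin(a)*Z)
E
sed -i 's/+.009\*np.sin(a))+Z/+.009*np.sin(a)*1)+Z/' h.py
python3 -c "
from h import *
print(handle(0)); rows([handle(0)],YAW+np.pi/2)"
```

```text
[0.46964063 0.10313344 0.092     ]
twist -0.003
[0.0093, -0.008, 0.2067]
```

```bash
sed -i 's/+.009\*np.sin(a)\*1)+Z/-.009*np.sin(a))+Z/' h.py; grep -n 'return HINGE-EX\*(' h.py
python3 -m creep '[[[0.009,-0.008,0.04],0],[[0.009,-0.008,0.08],0],[[0.009,-0.008,0.12],0],[[0.009,-0.008,0.16],0],[[0.009,-0.008,0.19],0],[[0.009,-0.008,0.207],0],[[0.009,-0.008,0.207],0]]' && python3 -m creep '[[[0,0,0],0],[[0,0,0],0],[[0,0,0],0],[[0,0,0],0],[[0,0,0],0],[[0,0,0],0],[[0,0,0],0],[[0,0,0],0]]' 0; python3 -c "
from h import *
o=np.array(robot.get_state()['tool_pos'])-handle(0); print(o)
rows([handle(a)+o for a in np.arange(.1,.81,.1)])"
```

```text
18:    return HINGE-EX*(.19*np.cos(a)-.009*np.sin(a))+Z*(.19*np.sin(a)+.009*np.cos(a)-.002)
clock: 2.72
tool_pos: [0.4671, 0.1036, 0.0888]
eef_rot: [[-0.548, -0.836, -0.006], [-0.836, 0.548, 0.0], [0.003, 0.005, -1.0]]
contact_force: [-0.7, 0.5, -0.4]
opening: 0.0852
gripper_force: 0.0
clock: 3.38
tool_pos: [0.4704, 0.1022, 0.092]
eef_rot: [[-0.55, -0.835, 0.0], [-0.835, 0.55, 0.0], [-0.0, -0.0, -1.0]]
contact_force: [0.1, -0.2, 1.0]
opening: -0.0003
gripper_force: 0.0
[ 7.51945227e-04 -9.72184603e-04  4.23014921e-06]
twist 0
[-0.0025, 0.0, -0.0252]
[-0.0074, 0.0, -0.0501]
[-0.0149, 0.0, -0.0743]
[-0.0247, 0.0001, -0.0977]
[-0.0368, 0.0001, -0.12]
[-0.051, 0.0002, -0.1409]
[-0.0673, 0.0002, -0.1604]
[-0.0855, 0.0003, -0.1781]
```

The fingers shut on nothing; look before moving.

```bash
python3 - <<'E'
from h import *
p=robot.read_camera("wrist"); s=robot.read_camera("scene"); 
a=p["color"]; b=cv2.resize(s["color"][140:300,220:476],(640,400))
cv2.imwrite("pics/g1.png",cv2.resize(np.vstack([a,b]),(480,600))[:,:,::-1])
print(p["xyz"],np.round(p["rotation"],3).tolist())
E
```

```text
[0.42655302 0.03653743 0.24759099] [[-0.836, 0.523, 0.169], [0.549, 0.796, 0.255], [-0.001, 0.306, -0.952]]
```

View pics/g1.png

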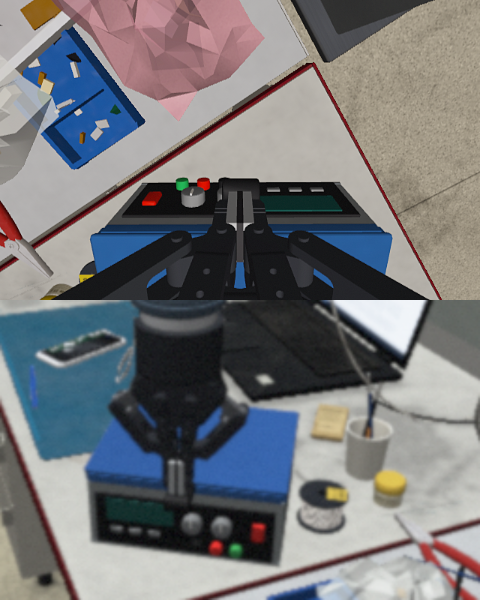

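```bash
python3 - <<'E'
from h import *
p=robot.read_camera("wrist")
cv2.imwrite("pics/g2.png",cv2.resize(p["color"][210:370,220:420],(800,600),interpolation=cv2.INTER_CUBIC)[:,:,::-1])
X,u,v=pts(p)
L=np.c_[(X-HINGE)@EX,(X-HINGE)@EY,X[:,2]]
for col in (296,306,320,334,344,380):
  print(col,[(int(b),*(L[i]*1000).round().astype(int)) for b in range(232,340,8) for i in np.nonzero((u==col)&(v==b))[0]])
E
```

```text
296 [(232, np.int64(-168), np.int64(-19), np.int64(-1)), (240, np.int64(-173), np.int64(-17), np.int64(25)), (248, np.int64(-200), np.int64(-12), np.int64(97)), (256, np.int64(-197), np.int64(-12), np.int64(100)), (264, np.int64(-194), np.int64(-12), np.int64(101)), (272, np.int64(-198), np.int64(-10), np.int64(117)), (280, np.int64(-198), np.int64(-10), np.int64(124)), (288, np.int64(-197), np.int64(-10), np.int64(129)), (296, np.int64(-198), np.int64(-9), np.int64(135)), (304, np.int64(-204), np.int64(-8), np.int64(150)), (312, np.int64(-203), np.int64(-8), np.int64(152)), (320, np.int64(-203), np.int64(-8), np.int64(157)), (328, np.int64(-203), np.int64(-8), np.int64(160)), (336, np.int64(-204), np.int64(-7), np.int64(165))]
306 [(232, np.int64(-168), np.int64(-11), np.int64(-1)), (240, np.int64(-202), np.int64(-7), np.int64(92)), (248, np.int64(-200), np.int64(-7), np.int64(98)), (256, np.int64(-202), np.int64(-6), np.int64(110)), (264, np.int64(-202), np.int64(-6), np.int64(117)), (272, np.int64(-202), np.int64(-6), np.int64(125)), (280, np.int64(-202), np.int64(-6), np.int64(13
[... 2545 characters left out ...]
167), np.int64(46), np.int64(-2)), (240, np.int64(-161), np.int64(46), np.int64(-2)), (248, np.int64(-163), np.int64(43), np.int64(19)), (256, np.int64(-163), np.int64(41), np.int64(32)), (264, np.int64(-165), np.int64(38), np.int64(46)), (272, np.int64(-164), np.int64(37), np.int64(56)), (280, np.int64(-165), np.int64(35), np.int64(67)), (288, np.int64(-163), np.int64(34), np.int64(72)), (296, np.int64(-162), np.int64(33), np.int64(79)), (304, np.int64(-163), np.int64(31), np.int64(89)), (312, np.int64(-164), np.int64(30), np.int64(97)), (320, np.int64(-198), np.int64(20), np.int64(149)), (328, np.int64(-197), np.int64(19), np.int64(153)), (336, np.int64(-198), np.int64(18), np.int64(158))]
```

View pics/g2.png

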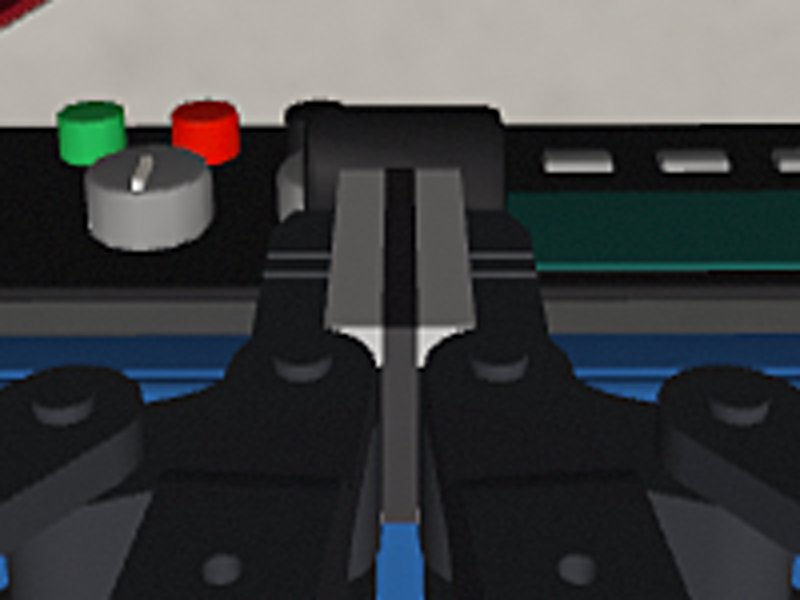

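The crop shows the shut pads ending on the lug's top (crop row 170), so the tips seem to sit higher than assumed, or pass into the lug. I'll raise a little and measure where the tips really are.

```bash
python3 -m creep '[[[0,0,-0.02],0],[[0,0,-0.04],0],[[0,0,-0.07],0],[[0,0,-0.08],0],[[0,0,-0.08],0],[[0,0,-0.08],0]]'; python3 - <<'E'
from h import *
print(robot.tcp_to_tips)
p=robot.read_camera("wrist")
cv2.imwrite("pics/g3.png",cv2.resize(p["color"][180:400,160:480],(640,440))[:,:,::-1])
X,u,v=pts(p); s=robot.get_state(); Q=(X-s["tool_pos"])@np.array(s["eef_rot"])
for b in range(200,340,6):
  i=np.nonzero((u==312)&(v==b))[0]; 
  if len(i): print(b,(Q[i[0]]*1000).round().astype(int).tolist(), (X[i[0]]*1000).round().astype(int).tolist())
E
```

```text
clock: 4.03
tool_pos: [0.4704, 0.1022, 0.1517]
eef_rot: [[-0.549, -0.836, 0.001], [-0.836, 0.549, -0.0], [-0.0, -0.001, -1.0]]
contact_force: [0.2, 0.7, -0.6]
opening: 0.0001
gripper_force: 0.0
0.017
200 [-16, -7, 152] [484, 111, -1]
206 [10, -5, 54] [468, 91, 97]
212 [7, -5, 51] [470, 94, 99]
218 [4, -5, 50] [472, 96, 101]
224 [0, -5, 49] [474, 99, 102]
230 [-5, -5, 52] [477, 104, 98]
236 [-10, -5, 52] [479, 108, 98]
242 [-14, -5, 52] [482, 111, 99]
248 [-18, -5, 52] [484, 114, 99]
254 [-22, -5, 52] [486, 118, 99]
260 [11, -3, -22] [467, 92, 173]
266 [11, -3, -28] [466, 91, 179]
272 [11, -3, -33] [466, 91, 184]
278 [11, -3, -38] [466, 91, 189]
284 [11, -3, -43] [466, 91, 194]
290 [12, -3, -47] [466, 91, 198]
296 [11, -3, -51] [466, 91, 202]
302 [10, -3, -53] [466, 92, 203]
308 [13, -2, -60] [465, 90, 211]
314 [12, -2, -63] [465, 91, 213]
320 [11, -2, -63] [466, 92, 214]
326 [8, -2, -63] [467, 94, 214]
332 [5, -2, -61] [469, 97, 212]
338 [2, -2, -61] [471, 99, 212]
```

View pics/g3.png

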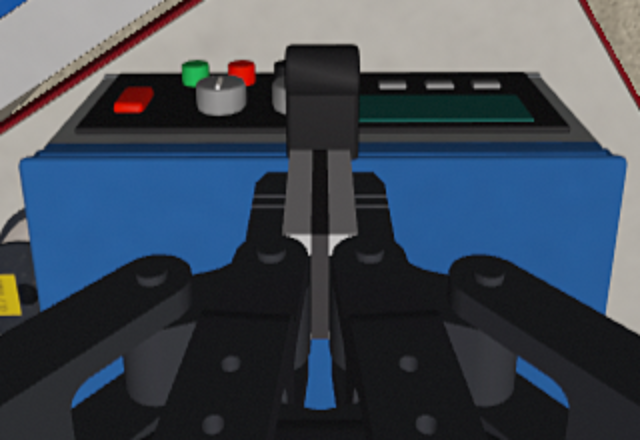

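```bash
python3 - <<'E'
from h import *
s=robot.get_state(); t=np.array(s["tool_pos"]); R=np.array(s["eef_rot"])
for n in("scene","top"):
    p=robot.read_camera(n); X,u,v=pts(p); Q=(X-t)@R
    m=(abs(Q[:,0])<14)&(abs(Q[:,1])<14)
    print(n,np.histogram(X[m,2],bins=np.arange(.06,.26,.01)))
    if n=="scene": 
        i=np.nonzero(m)[0]; c=(int(u[i].mean()),int(v[i].mean())); print(c)
        for b in range(c[1]-30,c[1]+40,3):
            j=np.nonzero((u==c[0])&(v==b))[0]
            if len(j): print(b,(Q[j[0]]*1000).round().astype(int).tolist())
E
```

```text
scene (array([4226, 3252, 2403, 2419, 6187, 2053, 1990, 2141, 2442, 3182, 1922,
       2164, 2115, 2120, 2190, 2315, 2295, 2274, 2368]), array([0.06, 0.07, 0.08, 0.09, 0.1 , 0.11, 0.12, 0.13, 0.14, 0.15, 0.16,
       0.17, 0.18, 0.19, 0.2 , 0.21, 0.22, 0.23, 0.24, 0.25]))
(319, 199)
169 [15, -10, -104]
172 [17, -10, -99]
175 [18, -11, -95]
178 [17, -10, -89]
181 [18, -11, -84]
184 [13, -10, -77]
187 [12, -10, -71]
190 [13, -10, -66]
193 [13, -10, -61]
196 [7, -9, -52]
199 [7, -9, -47]
202 [6, -9, -40]
205 [7, -9, -35]
208 [7, -9, -29]
211 [7, -9, -24]
214 [-102, 12, 48]
217 [-91, 10, 49]
220 [-78, 8, 47]
223 [-67, 5, 47]
226 [-60, 4, 49]
229 [-46, 1, 47]
232 [-40, 0, 49]
235 [-29, -2, 49]
238 [-22, -4, 50]
top (array([1394, 1027,  923, 2428, 5917,  942,  925,  989,  977,  840,  191,
        138,  246,  316,  557,  948,  736,  485,  575]), array([0.06, 0.07, 0.08, 0.09, 0.1 , 0.11, 0.12, 0.13, 0.14, 0.15, 0.16,
       0.17, 0.18, 0.19, 0.2 , 0.21, 0.22, 0.23, 0.24, 0.25]))
```

Both cameras put the shut fingertips about 20 mm behind the reported TCP, not 17 mm ahead. I'll measure this at the openings I'll use.

```bash
cat >> h.py <<'E'
def tips(cam="wrist",w=.03):
    s=robot.get_state(); t=np.array(s["tool_pos"]); R=np.array(s["eef_rot"]); p=robot.read_camera(cam)
    X,u,v=pts(p); Q=(X-t)@R
    hw=s["opening"]/2
    for sg in(-1,1):
        m=(abs(Q[:,0])<.016)&(sg*Q[:,1]>hw-.004)&(sg*Q[:,1]<hw+.016)&(Q[:,2]<w)&(Q[:,2]>-.06)
        q=Q[m]*1000
        if len(q)>5: print(cam,"open",round(s["opening"]*1000),"n",len(q),"tip z",np.percentile(q[:,2],[90,97,99.5]).round(1),"y",np.percentile(q[:,1],[3,50,97]).round(1),"x",np.percentile(q[:,0],[3,97]).round(1))
E
python3 -c "
from h import *
tips();tips('scene')"
python3 -m creep '[[[0,0,0],0],[[0,0,0],0],[[0,0,0],0],[[0,0,0],0],[[0,0,0],0],[[0,0,0],0]]' 0.45 | grep -A0 opening;  python3 -c "
from h import *
tips();tips('scene')"
python3 -m creep '[[[0,0,0],0],[[0,0,0],0],[[0,0,0],0],[[0,0,0],0],[[0,0,0],0],[[0,0,0],0]]' 1 | grep -A0 opening;  python3 -c "
from h import *
tips();tips('scene')"
```

```text
wrist open 0 n 2864 tip z [-25.1 -20.  -17.1] y [-12.7  -2.1   3.4] x [-6.7 13.8]
wrist open 0 n 2973 tip z [-24.8 -19.9 -16.9] y [-3.4  2.6 13.3] x [-6.5 13.7]
scene open 0 n 264 tip z [-23.9 -19.1 -15.9] y [-13.4  -5.    3.5] x [-5.3 12.7]
scene open 0 n 221 tip z [-23.8 -19.7 -17.6] y [-3.5  3.5 12.9] x [ 2.4 12.7]
opening: 0.0383
wrist open 38 n 2634 tip z [-24.3 -19.5 -16.2] y [-31.7 -20.8 -18.6] x [-8.6 13. ]
wrist open 38 n 2606 tip z [-24.1 -19.6 -15.9] y [19.6 21.8 32.6] x [-8.7 13.2]
scene open 38 n 194 tip z [-25.7 -20.7 -18.8] y [-32.7 -25.6 -19. ] x [ 1.1 12.3]
scene open 38 n 212 tip z [-24.2 -20.9 -17.5] y [19.2 22.7 32.3] x [-5.5 12.3]
opening: 0.0854
wrist open 85 n 2918 tip z [-32.9 -29.  -26.9] y [-54.8 -42.4 -41.9] x [-8.9 11.9]
wrist open 85 n 2920 tip z [-32.8 -29.  -26.8] y [42.9 43.4 55.9] x [-8.9 11.9]
scene open 85 n 138 tip z [-35.7 -31.3 -30.6] y [-56.  -49.2 -43.3] x [-3.6 12.2]
scene open 85 n 162 tip z [-34.2 -31.3 -30.1] y [42.6 45.1 55.9] x [-9.1 12. ]
```

The tips lie 17 mm behind the reported TCP (34 mm offset), so the grasp point is 36 mm behind it; I'll correct for that.

```bash
sed -i 's/np.cos(a)-.002)/np.cos(a)-.036)/; s/^def rod(a,l=.066): return /def rod(a,l=.066): return -.036*Z+/' h.py
python3 -m creep '[[[0,0,0.03],0],[[0,0,0.06],0],[[0,0,0.09],0],[[0,0,0.115],0],[[0,0,0.125],0],[[0,0,0.125],0],[[0,0,0.125],0]]' 0.6 && python3 -m creep '[[[0,0,0],0],[[0,0,0],0],[[0,0,0],0],[[0,0,0],0],[[0,0,0],0],[[0,0,0],0]]' 0; python3 -c "
from h import *
o=np.array(robot.get_state()['tool_pos'])-handle(0); print(o)
rows([handle(a)+o for a in np.arange(.1,.81,.1)])"
```

```text
clock: 6.07
tool_pos: [0.4705, 0.1022, 0.0584]
eef_rot: [[-0.549, -0.836, -0.0], [-0.836, 0.549, -0.0], [0.0, 0.0, -1.0]]
contact_force: [-1.7, 0.9, 0.2]
opening: 0.0516
gripper_force: 0.0
clock: 6.57
tool_pos: [0.4703, 0.1029, 0.0596]
eef_rot: [[-0.549, -0.836, 0.0], [-0.836, 0.549, 0.001], [-0.001, 0.0, -1.0]]
contact_force: [-5.5, 3.1, 9.4]
opening: 0.023
gripper_force: 58.5
[ 0.00065752 -0.00019805  0.00163665]
twist 0
[-0.0025, 0.0, -0.0252]
[-0.0075, 0.0, -0.0501]
[-0.0149, 0.0001, -0.0743]
[-0.0248, 0.0001, -0.0977]
[-0.0369, 0.0002, -0.12]
[-0.0512, 0.0003, -0.1409]
[-0.0675, 0.0003, -0.1603]
[-0.0856, 0.0004, -0.178]
```

Gripped (23 mm, 58 N). Lift along the arc.

```bash
python3 -m creep '[[[-0.0025,0,-0.025],0],[[-0.0075,0,-0.05],0],[[-0.015,0,-0.074],0],[[-0.025,0,-0.098],0],[[-0.037,0,-0.12],0],[[-0.051,0,-0.141],0],[[-0.0675,0,-0.16],0],[[-0.0855,0,-0.178],0]]';  python3 -c "
from h import *
t=np.array(robot.get_state()['tool_pos'])
print(t-handle(.8))
o=np.array([.0007,-.0002,.0016])
rows([handle(a)+o for a in np.arange(.9,1.61,.1)])"
```

```text
clock: 7.23
tool_pos: [0.5046, 0.1559, 0.1922]
eef_rot: [[-0.549, -0.836, -0.002], [-0.836, 0.549, -0.001], [0.002, 0.001, -1.0]]
contact_force: [1.9, 1.6, -8.6]
opening: 0.0232
gripper_force: 59.2
[-1.65772323e-05 -9.29938948e-04  6.32569354e-04]
twist 0
[-0.0211, -0.0002, -0.0171]
[-0.0424, -0.0001, -0.0309]
[-0.0649, 0.0, -0.0425]
[-0.0885, 0.0001, -0.0518]
[-0.1129, 0.0002, -0.0587]
[-0.1379, 0.0003, -0.0631]
[-0.1632, 0.0004, -0.065]
[-0.1885, 0.0005, -0.0644]
```

```bash
python3 -m creep '[[[-0.021,0,-0.017],0],[[-0.042,0,-0.031],0],[[-0.065,0,-0.0425],0],[[-0.0885,0,-0.052],0],[[-0.113,0,-0.0585],0],[[-0.138,0,-0.063],0],[[-0.163,0,-0.065],0],[[-0.1885,0,-0.0645],0]]';  python3 -m creep '[[[-0.01,0,0.0015],0],[[-0.0205,0,0.003],0],[[-0.0205,0,0.003],0],[[-0.0205,0,0.003],0]]'; python3 -c "
from h import *
t=np.array(robot.get_state()['tool_pos'])
print(t-handle(1.68))"
```

```text
clock: 7.9
tool_pos: [0.5819, 0.2744, 0.24]
eef_rot: [[-0.549, -0.836, -0.003], [-0.836, 0.549, -0.001], [0.003, 0.002, -1.0]]
contact_force: [-3.5, -1.4, -4.6]
opening: 0.0232
gripper_force: 61.4
clock: 8.23
tool_pos: [0.5907, 0.2875, 0.2379]
eef_rot: [[-0.548, -0.836, -0.001], [-0.836, 0.548, 0.001], [-0.0, 0.002, -1.0]]
contact_force: [-5.0, 3.3, -0.7]
opening: 0.0229
gripper_force: 62.4
[0.00105945 0.00040571 0.00102178]
```

```bash
python3 -m creep '[[[0,0,0],0],[[0,0,0],0],[[0,0,0],0],[[0,0,-0.03],0],[[0,0,-0.07],0],[[0,0,-0.11],0],[[0,0,-0.12],0],[[0,0,-0.12],0]]' 0.6;  python3 -c "
from h import *
rows([[*(rod(0)[:2]),.32],rod(0)],YAW+np.pi/2); print(rod(0))"
```

```text
clock: 8.9
tool_pos: [0.5935, 0.2868, 0.3322]
eef_rot: [[-0.55, -0.835, 0.008], [-0.835, 0.55, 0.002], [-0.006, -0.005, -1.0]]
contact_force: [0.5, -0.3, 0.1]
opening: 0.0512
gripper_force: 0.0
twist -0.003
[0.1473, -0.036, 0.0156]
[0.1496, -0.0338, 0.4063]
[0.55538951 0.17973716 0.027     ]
```

```bash
python3 -m creep '[[[0.04,-0.01,0],0],[[0.08,-0.02,0],0],[[0.12,-0.03,0],0],[[0.148,-0.035,0.02],0],[[0.148,-0.035,0.04],0],[[0.148,-0.035,0.04],0]]' 0.6;  python3 - <<'E'
from h import *
p=robot.read_camera("wrist"); save(p,"w2")
X,u,v=pts(p); L=np.c_[(X-HINGE)@EX,(X-HINGE)@EY,X[:,2]]*1000
hsv=cv2.cvtColor(p["color"],cv2.COLOR_RGB2HSV)
red=((hsv[...,0]<8)|(hsv[...,0]>172))&(hsv[...,1]>130)&(hsv[...,2]>60)
m=red[v,u]&(abs(L[:,0]+79)<40)&(abs(L[:,1]+30)<30)&(L[:,2]>30)&(L[:,2]<85)
print(m.sum(),np.percentile(L[m],[2,50,98],axis=0).round(1))
for q in("rod_grip","rod","lid"):
  for d in robot.cut_out(p,q)[:2]: print(q,d["score"],d["rect"])
q=robot.read_camera("scene"); X,u,v=pts(q); L=np.c_[(X-HINGE)@EX,(X-HINGE)@EY,X[:,2]]*1000
hsv=cv2.cvtColor(q["color"],cv2.COLOR_RGB2HSV); b=((hsv[...,0]>95)&(hsv[...,0]<130)&(hsv[...,1]>110))[v,u]
m=(abs(L[:,0])<60)&(abs(L[:,1])<95)&(L[:,2]>100)&(L[:,2]<240)
print(m.sum(),"lid angle",np.pi/2+np.arctan(np.polyfit(L[m,2],L[m,0],1)[0]))
E
```

```text
clock: 9.4
tool_pos: [0.5503, 0.1779, 0.2931]
eef_rot: [[-0.551, -0.834, -0.007], [-0.834, 0.551, -0.001], [0.004, 0.005, -1.0]]
contact_force: [0.2, 0.1, -1.8]
opening: 0.051
gripper_force: 0.0
387 [[-98.2 -36.   68. ]
 [-82.  -30.1  73.3]
 [-64.7 -23.6  76.6]]
rod_grip 0.57 [306.2, 102.7, 16.5, 124.5]
rod 0.85 [308.3, 101.9, 16.6, 121.7]
lid 0.56 [247.9, 241.5, 219.3, 143.4]
5666 lid angle 1.748062212947608
```

View pics/w2.png

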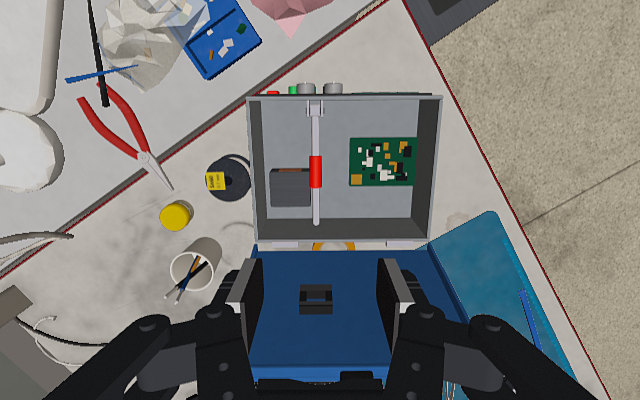

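The view shows the sleeve at px (315, 172), folded, clear of the transformer at (290, 187); the lid is at 1.748. The sleeve measures within 2 mm of prediction. Descend and grip.

```bash
python3 -c "
from h import *
rows([rod(0)+.002*Z-.001*EX],YAW+np.pi/2)"
```

```text
twist -0.002
[0.0003, -0.0026, 0.359]
```

```bash
python3 -m creep '[[[0,-0.0025,0.05],0],[[0,-0.0025,0.1],0],[[0,-0.0025,0.15],0],[[0,-0.0025,0.2],0],[[0,-0.0025,0.24],0],[[0,-0.0025,0.27],0],[[0,-0.0025,0.27],0],[[0,-0.0025,0.27],0]]' 0.6;  python3 -c "
from h import *
rows([rod(0)+.002*Z-.001*EX],YAW+np.pi/2)"
```

```text
clock: 10.32
tool_pos: [0.5538, 0.179, 0.0947]
eef_rot: [[-0.549, -0.836, -0.002], [-0.836, 0.549, -0.0], [0.001, 0.002, -1.0]]
contact_force: [-0.4, 0.0, 0.4]
opening: 0.051
gripper_force: 0.0
twist -0.002
[-0.0008, -0.0014, 0.0876]
```

```bash
python3 -m creep '[[[0,-0.001,0.025],0],[[0,-0.001,0.05],0],[[0,-0.001,0.07],0],[[0,-0.001,0.083],0],[[0,-0.001,0.0876],0],[[0,-0.001,0.0876],0]]' 0.6; python3 -m creep '[[[0,0,0],0],[[0,0,0],0],[[0,0,0],0],[[0,0,0],0],[[0,0,0],0],[[0,0,0],0]]' 0; python3 -c "
from h import *
o=np.array(robot.get_state()['tool_pos'])-rod(0); print(o)
rows([rod(a)+o for a in np.linspace(.0982,.7854,8)])"
```

```text
clock: 10.82
tool_pos: [0.5556, 0.1784, 0.0304]
eef_rot: [[-0.549, -0.836, 0.001], [-0.836, 0.549, 0.0], [-0.001, -0.001, -1.0]]
contact_force: [0.1, 0.3, 0.5]
opening: 0.0511
gripper_force: 0.0
clock: 11.32
tool_pos: [0.5554, 0.1786, 0.0302]
eef_rot: [[-0.549, -0.836, 0.001], [-0.836, 0.549, 0.001], [-0.001, -0.001, -1.0]]
contact_force: [0.3, 2.6, 2.4]
opening: 0.0124
gripper_force: 58.4
[ 3.80464534e-06 -1.15818644e-03  3.18727608e-03]
twist 0
[0.0004, -0.0, -0.0086]
[0.0017, -0.0, -0.0172]
[0.0038, -0.0, -0.0256]
[0.0067, -0.0001, -0.0337]
[0.0103, -0.0001, -0.0415]
[0.0148, -0.0001, -0.0489]
[0.0199, -0.0001, -0.0559]
[0.0257, -0.0002, -0.0623]
```

```bash
python3 -m creep '[[[0.0005,0,-0.0085],0],[[0.0015,0,-0.017],0],[[0.004,0,-0.0255],0],[[0.0065,0,-0.0335],0],[[0.0105,0,-0.0415],0],[[0.015,0,-0.049],0],[[0.02,0,-0.056],0],[[0.0257,0,-0.0623],0]]'; python3 -m creep '[[[0,0,0],0],[[0,0,0],0],[[0,0,0],0]]'; python3 - <<'E'
from h import *
def ang(n):
    p=robot.read_camera(n); X,u,v=pts(p); L=np.c_[(X-HINGE)@EX,(X-HINGE)@EY,X[:,2]]*1000
    hsv=cv2.cvtColor(p["color"],cv2.COLOR_RGB2HSV)
    m=(abs(L[:,1]+30)<9)&(L[:,0]>-140)&(L[:,0]<-40)&(L[:,2]>66)&(L[:,2]<165)
    m&=abs((L[:,2]-63)-(L[:,0]+145))<25
    q=L[m]; print(n,len(q)); 
    for lo in range(-140,-40,10):
        k=q[(q[:,0]>=lo)&(q[:,0]<lo+10)]
        if len(k)>3: print(lo+5,len(k),k.mean(0).round(1), np.degrees(np.arctan2(k[:,2].mean()-63,k[:,0].mean()+145)).round(1))
ang("scene"); ang("wrist")
E
```

```text
clock: 11.98
tool_pos: [0.5431, 0.1602, 0.0758]
eef_rot: [[-0.549, -0.836, -0.002], [-0.836, 0.549, -0.002], [0.003, 0.001, -1.0]]
contact_force: [-0.5, -10.2, -11.3]
opening: 0.0109
gripper_force: 59.1
clock: 12.23
tool_pos: [0.5428, 0.1597, 0.076]
eef_rot: [[-0.549, -0.836, -0.003], [-0.835, 0.549, -0.003], [0.005, 0.001, -1.0]]
contact_force: [-0.6, -8.5, -4.9]
opening: 0.0115
gripper_force: 58.7
scene 257
-135 22 [-134.7  -30.6   77.1] 53.7
-125 23 [-125.1  -30.3   82.8] 44.9
-115 77 [-113.7  -30.5  100.9] 50.4
-105 45 [-105.1  -28.9  103.2] 45.2
-95 34 [-95.  -26.9 112.2] 44.5
-85 22 [-85.5 -28.1 114.6] 40.9
-75 16 [-74.3 -29.8 120. ] 38.9
-65 14 [-64.4 -29.1 126.6] 38.3
-55 4 [-55.5 -27.4 131.4] 37.4
wrist 5620
-135 412 [-134.9  -30.    73.8] 46.9
-125 433 [-125.  -30.   81.] 41.9
-115 1070 [-114.2  -30.2   98.7] 49.2
-105 1125 [-104.9  -29.9  104.7] 46.1
-95 1168 [-95.2 -30.  112.2] 44.7
-85 781 [-85.5 -30.  112.1] 39.5
-75 609 [-74.7 -30.1 116.6] 37.3
-65 22 [-69.4 -30.  118.6] 36.3
```

The rod's bare parts fit about 35°, so the sleeve slipped in the pads. Release, back off upward and measure the rod.

```bash
python3 -m creep '[[[0,0,0],0],[[0,0,0],0],[[0,0,0],0],[[0,0,-0.04],0],[[0,0,-0.08],0],[[0,0,-0.11],0],[[0,0,-0.11],0],[[0,0,-0.11],0]]' 0.6; cat >> h.py <<'E'
def rodfit(n="wrist"):
    from scipy.optimize import least_squares
    p=robot.read_camera(n); X,u,v=pts(p); L=np.c_[(X-HINGE)@EX,(X-HINGE)@EY,X[:,2]]*1000
    x,y,z=L[:,0]+145,L[:,1]+30,L[:,2]-63; r=np.hypot(x,z)
    m=(abs(y)<8)&(r>12)&(r<135)&(z>-3)&(x>5)&(z<125)
    x,y,z,r=x[m],y[m],z[m],r[m]
    def f(q):
        a,dx,dz,dy=q; s=(x-dx)*np.cos(a)+(z-dz)*np.sin(a); h=-(x-dx)*np.sin(a)+(z-dz)*np.cos(a)
        return np.hypot(h,y-dy)-np.where(abs(s-66)<18,7,4)
    fs=[least_squares(f,[a,0,0,0],loss="soft_l1",f_scale=1,bounds=([0,-6,-6,-6],[1.4,6,6,6])) for a in(.1,.4,.6,.8,1.)]
    b=min(fs,key=lambda k:k.cost); a=b.x[0]
    s=x*np.cos(a)+z*np.sin(a); k=abs(f(b.x))<2.5
    print(n,len(x),"angle",b.x.round(3),"med",np.median(abs(b.fun)).round(2),"s range",np.percentile(s[k],[0.5,99.5]).round(1))
    return p
E
python3 - <<'E'
from h import *
p=rodfit(); save(p,"w3"); rodfit("scene"); rodfit("top")
E
```

```text
clock: 13.0
tool_pos: [0.5455, 0.1625, 0.1611]
eef_rot: [[-0.549, -0.836, 0.004], [-0.836, 0.549, 0.001], [-0.003, -0.003, -1.0]]
contact_force: [0.0, 0.7, 0.5]
opening: 0.0511
gripper_force: 0.0
wrist 2561 angle [ 0.618 -0.097 -0.235 -0.097] med 0.35 s range [ 12.3 125. ]
scene 271 angle [ 0.619 -1.24   1.21  -0.067] med 0.6 s range [ 12.2 125. ]
top 40 angle [ 0.598 -0.257  0.119  0.266] med 0.43 s range [ 12.8 128.7]
```

View pics/w3.png

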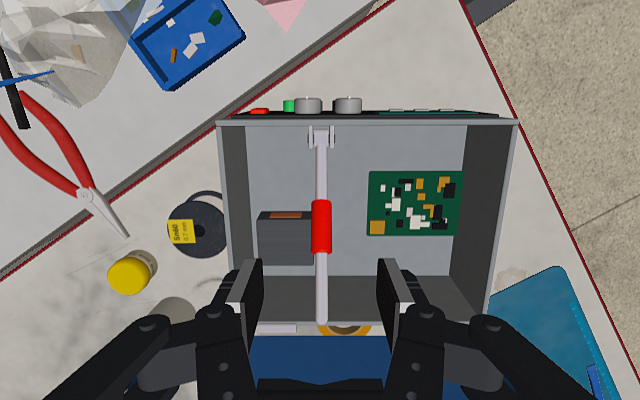

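Rod is at 0.618 rad (px sleeve (321, 227)), pivot fit within 0.3 mm. Regrip the sleeve deeper and turn to 0.785.

```bash
python3 -c "
from h import *
a=rod(.618)-.008*Z; rows([a],YAW+np.pi/2)"
```

```text
twist -0.002
[-0.0124, -0.001, 0.1338]
```

```bash
python3 -m creep '[[[-0.0124,-0.001,0.02],0],[[-0.0124,-0.001,0.05],0],[[-0.0124,-0.001,0.08],0],[[-0.0124,-0.001,0.11],0],[[-0.0124,-0.001,0.128],0],[[-0.0124,-0.001,0.1338],0],[[-0.0124,-0.001,0.1338],0]]' 0.6; python3 -m creep '[[[0,0,0],0],[[0,0,0],0],[[0,0,0],0],[[0,0,0],0],[[0,0,0],0]]' 0; python3 -c "
from h import *
o=np.array(robot.get_state()['tool_pos'])-rod(.618); print(o)
rows([rod(a)+o for a in np.linspace(.618,.79,4)[1:]])"
```

```text
clock: 13.73
tool_pos: [0.5478, 0.1692, 0.0559]
eef_rot: [[-0.549, -0.836, -0.005], [-0.836, 0.549, -0.0], [0.003, 0.004, -1.0]]
contact_force: [-0.2, 0.7, 0.1]
opening: 0.0508
gripper_force: 0.0
clock: 14.15
tool_pos: [0.5501, 0.1703, 0.0595]
eef_rot: [[-0.549, -0.836, 0.001], [-0.836, 0.549, 0.001], [-0.001, -0.0, -1.0]]
contact_force: [-3.7, 3.9, 4.0]
opening: 0.0123
gripper_force: 58.4
[ 0.00137492  0.00075011 -0.00578167]
twist 0
[0.003, -0.0, -0.004]
[0.0063, -0.0, -0.0079]
[0.0098, -0.0, -0.0115]
```

```bash
python3 -m creep '[[[0.0015,0,-0.002],0],[[0.003,0,-0.004],0],[[0.0045,0,-0.006],0],[[0.006,0,-0.008],0],[[0.008,0,-0.0095],0],[[0.01,0,-0.0115],0],[[0.01,0,-0.0115],0],[[0.01,0,-0.0115],0]]'; python3 -c "
from h import *
rodfit();rodfit('scene')"
```

```text
clock: 14.82
tool_pos: [0.5449, 0.1625, 0.0668]
eef_rot: [[-0.549, -0.836, -0.002], [-0.836, 0.549, -0.001], [0.002, 0.001, -1.0]]
contact_force: [-3.7, 1.6, 0.4]
opening: 0.0121
gripper_force: 60.4
wrist 8159 angle [ 1.043  6.    -6.     0.071] med 4.26 s range [13.5 78.5]
scene 401 angle [ 1.225  6.    -6.     0.952] med 8.92 s range [ 11.8 102.1]
```

Fingers confuse the fit; release and measure.

```bash
python3 -m creep '[[[0,0,0],0],[[0,0,0],0],[[0,0,0],0],[[0,0,-0.04],0],[[0,0,-0.08],0],[[0,0,-0.12],0],[[0,0,-0.12],0],[[0,0,-0.12],0]]' 0.6; python3 -c "
from h import *
rodfit();rodfit('scene')"
```

```text
clock: 15.58
tool_pos: [0.548, 0.1633, 0.1597]
eef_rot: [[-0.549, -0.836, 0.006], [-0.836, 0.549, 0.0], [-0.004, -0.005, -1.0]]
contact_force: [0.1, -0.5, 0.1]
opening: 0.0516
gripper_force: 0.0
wrist 2622 angle [ 0.674 -0.15  -0.171 -0.102] med 0.34 s range [ 12.6 125. ]
scene 279 angle [ 0.676 -1.268  1.305 -0.045] med 0.61 s range [ 12.4 126. ]
```

```bash
python3 -c "
from h import *
rows([rod(.674)-.002*Z],YAW+np.pi/2); o=rod(.674)
R=np.array(robot.get_state()['eef_rot'])
print([(R.T@(rod(a)-o)/.75).round(4).tolist() for a in (.72,.76,.8,.84,.88,.92)])"
```

```text
twist -0.003
[-0.0066, 0.0011, 0.1203]
[[0.0026, -0.0, -0.0031], [0.005, -0.0, -0.0057], [0.0074, -0.0, -0.0082], [0.01, -0.0, -0.0106], [0.0127, -0.0, -0.0129], [0.0154, -0.0001, -0.0151]]
```

```bash
python3 -m creep '[[[-0.0066,0.001,0.02],0],[[-0.0066,0.001,0.05],0],[[-0.0066,0.001,0.08],0],[[-0.0066,0.001,0.1],0],[[-0.0066,0.001,0.115],0],[[-0.0066,0.001,0.12],0],[[-0.0066,0.001,0.12],0]]' 0.6; python3 -m creep '[[[0,0,0],0],[[0,0,0],0],[[0,0,0],0],[[0,0,0],0],[[0,0,0],0]]' 0;  python3 -m creep '[[[0.0026,0,-0.003],0],[[0.005,0,-0.0057],0],[[0.0074,0,-0.0082],0],[[0.01,0,-0.0106],0],[[0.0127,0,-0.013],0],[[0.0154,0,-0.015],0],[[0.0154,0,-0.015],0],[[0.0154,0,-0.015],0]]'
python3 -m creep '[[[0,0,0],0],[[0,0,0],0],[[0,0,0],0],[[0,0,-0.04],0],[[0,0,-0.08],0],[[0,0,-0.12],0],[[0,0,-0.12],0],[[0,0,-0.12],0]]' 0.6; python3 -c "
from h import *
rodfit();rodfit('scene')"
```

```text
clock: 16.27
tool_pos: [0.5466, 0.1675, 0.0652]
eef_rot: [[-0.549, -0.836, -0.003], [-0.836, 0.549, -0.0], [0.002, 0.003, -1.0]]
contact_force: [0.3, 0.1, 0.0]
opening: 0.051
gripper_force: 0.0
clock: 16.68
tool_pos: [0.5486, 0.1681, 0.0681]
eef_rot: [[-0.549, -0.836, 0.002], [-0.836, 0.549, 0.001], [-0.002, -0.001, -1.0]]
contact_force: [0.3, 2.6, 3.6]
opening: 0.0122
gripper_force: 58.3
clock: 17.35
tool_pos: [0.5412, 0.1571, 0.078]
eef_rot: [[-0.549, -0.836, -0.001], [-0.836, 0.549, -0.001], [0.002, 0.0, -1.0]]
contact_force: [-0.2, -5.0, -2.4]
opening: 0.0122
gripper_force: 58.6
clock: 18.02
tool_pos: [0.5433, 0.1587, 0.1708]
eef_rot: [[-0.549, -0.836, 0.005], [-0.836, 0.549, 0.001], [-0.004, -0.004, -1.0]]
contact_force: [-0.7, 0.3, -0.3]
opening: 0.0515
gripper_force: 0.0
wrist 2433 angle [ 0.787 -0.107  0.102 -0.071] med 0.32 s range [ 12.3 125.4]
scene 291 angle [ 0.788 -1.133  1.159 -0.156] med 0.6 s range [ 12.9 125.6]
```

Rod at 0.787. Now back to the lid handle.

```bash
python3 -c "
from h import *
h=handle(1.748); print(h); rows([[*h[:2],.33],h],YAW+np.pi/2)"
```

```text
[0.59652842 0.29777892 0.23443819]
twist -0.002
[-0.196, 0.0404, -0.2166]
[-0.196, 0.0403, -0.0891]
```

```bash
python3 -m creep '[[[0,0.005,-0.05],0],[[0,0.01,-0.1],0],[[0,0.02,-0.15],0],[[-0.01,0.03,-0.2],0],[[-0.05,0.04,-0.216],0],[[-0.1,0.04,-0.216],0],[[-0.1,0.04,-0.216],0]]' 0.6;  python3 -m creep '[[[-0.04,0,0],0],[[-0.08,0,0],0],[[-0.096,0,0],0],[[-0.096,0,0],0],[[-0.096,0,0],0]]';python3 -c "
from h import *
h=handle(1.748); rows([h],YAW+np.pi/2)"
```

```text
clock: 18.7
tool_pos: [0.5592, 0.2413, 0.3284]
eef_rot: [[-0.547, -0.837, -0.001], [-0.837, 0.547, 0.002], [-0.001, 0.002, -1.0]]
contact_force: [-0.5, -1.2, -1.0]
opening: 0.0513
gripper_force: 0.0
clock: 19.12
tool_pos: [0.5965, 0.2974, 0.3275]
eef_rot: [[-0.549, -0.836, -0.004], [-0.836, 0.549, -0.001], [0.004, 0.003, -1.0]]
contact_force: [0.5, -0.1, 0.3]
opening: 0.0514
gripper_force: 0.0
twist -0.002
[-0.0009, -0.0, 0.1241]
```

```bash
python3 -m creep '[[[0,0,0.03],0],[[0,0,0.06],0],[[0,0,0.09],0],[[0,0,0.112],0],[[0,0,0.122],0],[[0,0,0.122],0],[[0,0,0.122],0]]' 0.6; python3 -m creep '[[[0,0,0],0],[[0,0,0],0],[[0,0,0],0],[[0,0,0],0],[[0,0,0],0],[[0,0,0],0]]' 0;python3 -c "
from h import *
o=np.array(robot.get_state()['tool_pos'])-handle(1.748); print(o)
rows([handle(a)+o for a in np.arange(1.66,1.0,-.09)]); print([float(x) for x in np.arange(1.66,1.0,-.09)][-1])"
```

```text
clock: 19.7
tool_pos: [0.5971, 0.2967, 0.2391]
eef_rot: [[-0.55, -0.835, -0.0], [-0.835, 0.55, -0.0], [0.0, 0.0, -1.0]]
contact_force: [-0.3, 0.4, 0.1]
opening: 0.051
gripper_force: 0.0
clock: 20.2
tool_pos: [0.5974, 0.2979, 0.2409]
eef_rot: [[-0.549, -0.836, 0.002], [-0.836, 0.549, 0.001], [-0.002, -0.001, -1.0]]
contact_force: [-3.2, -0.3, 6.3]
opening: 0.0229
gripper_force: 59.9
[0.00087926 0.00012306 0.00646346]
twist 0
[0.0219, -0.0001, -0.004]
[0.0447, -0.0002, -0.0062]
[0.0675, -0.0002, -0.0062]
[0.0902, -0.0003, -0.0043]
[0.1127, -0.0004, -0.0003]
[0.1347, -0.0005, 0.0058]
[0.1561, -0.0005, 0.0137]
[0.1766, -0.0006, 0.0236]
1.0299999999999994
```

```bash
python3 -m creep '[[[0.022,0,-0.004],0],[[0.045,0,-0.006],0],[[0.068,0,-0.006],0],[[0.091,0,-0.004],0],[[0.114,0,0],0],[[0.1365,0,0.006],0],[[0.1585,0,0.014],0],[[0.18,0,0.0245],0]]'; python3 -c "
from h import *
t=np.array(robot.get_state()['tool_pos'])
f=lambda a:handle(a)+.006*(-EX*np.cos(a)+Z*np.sin(a))
print(t-f(1.03)); rows([f(a) for a in (.99,.95,.91,.87,.84,.82,.8,.785)])"
```

```text
clock: 20.87
tool_pos: [0.5238, 0.185, 0.2227]
eef_rot: [[-0.549, -0.836, 0.004], [-0.836, 0.549, 0.002], [-0.004, -0.002, -1.0]]
contact_force: [-1.2, 2.0, 4.0]
opening: 0.0225
gripper_force: 63.5
[0.00126795 0.00076932 0.00103528]
twist 0
[0.0109, 0.0008, 0.0065]
[0.0198, 0.0008, 0.012]
[0.0285, 0.0008, 0.0178]
[0.037, 0.0008, 0.024]
[0.0431, 0.0008, 0.0288]
[0.0472, 0.0008, 0.0321]
[0.0511, 0.0008, 0.0356]
[0.0541, 0.0008, 0.0382]
```

```bash
python3 -m creep '[[[0.01,0,0.0065],0],[[0.019,0,0.012],0],[[0.028,0,0.0175],0],[[0.036,0,0.023],0],[[0.042,0,0.0275],0],[[0.0465,0,0.0315],0],[[0.0465,0,0.0315],0]]'; python3 - <<'E'
from h import *
f=lambda a:handle(a)+.006*(-EX*np.cos(a)+Z*np.sin(a))
t=np.array(robot.get_state()['tool_pos'])
print([(round(a,2),((t-f(a))*1000).round(1).tolist()) for a in(.78,.8,.82,.84)])
q=robot.read_camera("scene"); cv2.imwrite("pics/s4.png",cv2.resize(q["color"][110:290,230:430],(667,600),interpolation=cv2.INTER_CUBIC)[:,:,::-1])
rows([f(.785),f(.765)])
E
```

```text
clock: 21.45
tool_pos: [0.504, 0.1548, 0.1977]
eef_rot: [[-0.55, -0.835, 0.001], [-0.835, 0.55, -0.001], [-0.0, -0.001, -1.0]]
contact_force: [-3.3, -0.5, 6.6]
opening: 0.0231
gripper_force: 66.1
[(0.78, [3.3, 3.9, 4.4]), (0.8, [1.7, 1.5, 1.8]), (0.82, [0.1, -1.0, -0.8]), (0.84, [-1.6, -3.5, -3.3])]
twist 0
[0.0062, 0.0008, 0.0054]
[0.0101, 0.0008, 0.0089]
```

View pics/s4.png

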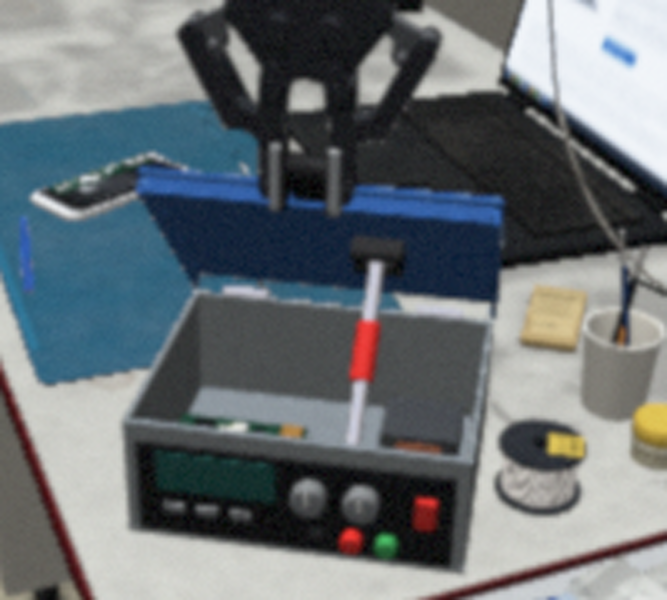

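The rod's tip is entering the black hole (crop px (377, 258)). Lower the last bit.

```bash
python3 -m creep '[[[0.0025,0,0.002],0],[[0.005,0,0.004],0],[[0.0075,0,0.0063],0],[[0.009,0,0.008],0],[[0.009,0,0.008],0],[[0.009,0,0.008],0]]'; python3 - <<'E'
from h import *
f=lambda a:handle(a)+.006*(-EX*np.cos(a)+Z*np.sin(a))
t=np.array(robot.get_state()['tool_pos'])
print([(round(a,2),((t-f(a))*1000).round(1).tolist()) for a in(.76,.78,.8,.82)])
E
```

```text
clock: 22.0
tool_pos: [0.5007, 0.1497, 0.1921]
eef_rot: [[-0.549, -0.836, 0.002], [-0.836, 0.549, -0.0], [-0.001, -0.001, -1.0]]
contact_force: [-3.7, -1.6, 7.0]
opening: 0.0228
gripper_force: 66.5
[(0.76, [1.5, 1.2, 1.6]), (0.78, [-0.1, -1.2, -1.1]), (0.8, [-1.6, -3.6, -3.7]), (0.82, [-3.3, -6.1, -6.3])]
```

```bash
cat >> h.py <<'E'
def lid(n="scene"):
    p=robot.read_camera(n); X,u,v=pts(p); L=np.c_[(X-HINGE)@EX,(X-HINGE)@EY,X[:,2]-.085]*1000
    hsv=cv2.cvtColor(p["color"],cv2.COLOR_RGB2HSV); b=((hsv[...,0]>95)&(hsv[...,0]<130)&(hsv[...,1]>110))[v,u]
    r=np.hypot(L[:,0],L[:,2]); m=b&(r>25)&(r<155)&(abs(L[:,1])<95)&(L[:,2]>10)&(L[:,0]<40)
    a=np.arctan2(L[m,2],-L[m,0]); h,e=np.histogram(a,bins=np.arange(.5,1.3,.02)); 
    o=cv2.fitLine(np.c_[-L[m,0],L[m,2]].astype(np.float32),cv2.DIST_HUBER,0,.01,.01).ravel(); print(n,m.sum(),"lid",np.arctan2(o[1],o[0]),"through",o[2:])
E
python3 -c "
from h import *
lid();lid('top');rodfit('scene')"
```

```text
scene 1369 lid 0.784191 through [50.72586  65.702736]
top 2665 lid 0.7839955 through [44.038033 68.199234]
scene 375 angle [ 0.906  2.475 -2.478 -0.158] med 1.89 s range [ 14.4 129.3]
```

Lid is at 0.784: home. Release and retreat upward.

```bash
python3 -m creep '[[[0,0,0],0],[[0,0,0],0],[[0,0,0],0],[[0,0,0],0],[[0,0,-0.03],0],[[0,0,-0.07],0],[[0,0,-0.11],0],[[0,0,-0.15],0]]' 0.6; python3 -m creep '[[[0,0,-0.03],0],[[0,0,-0.05],0],[[0,0,-0.05],0],[[0,0,-0.05],0],[[0,0,-0.05],0],[[0,0,-0.05],0]]'; python3 - <<'E'
from h import *
lid();lid('top')
q=robot.read_camera("scene"); cv2.imwrite("pics/s5.png",cv2.resize(q["color"][110:290,230:430],(667,600),interpolation=cv2.INTER_CUBIC)[:,:,::-1])
t=robot.read_camera("top")
for n in("spool","tape"):
    for d in robot.cut_out(t,n)[:1]: print(n,d["score"],pts(t,d["mask"])[0].mean(0).round(3))
E
```

```text
clock: 22.82
tool_pos: [0.4999, 0.1497, 0.3042]
eef_rot: [[-0.549, -0.836, -0.001], [-0.836, 0.549, -0.0], [0.001, 0.001, -1.0]]
contact_force: [1.2, -0.6, 0.0]
opening: 0.0509
gripper_force: 0.0
clock: 23.32
tool_pos: [0.4994, 0.1497, 0.3387]
eef_rot: [[-0.549, -0.836, -0.003], [-0.836, 0.549, -0.0], [0.002, 0.003, -1.0]]
contact_force: [-0.1, 0.5, -0.6]
opening: 0.0517
gripper_force: 0.0
scene 1372 lid 0.7796325 through [51.503197 65.99831 ]
top 3374 lid 0.77961916 through [48.31293 71.88152]
tape 0.68 [0.609 0.305 0.011]
```

View pics/s5.png

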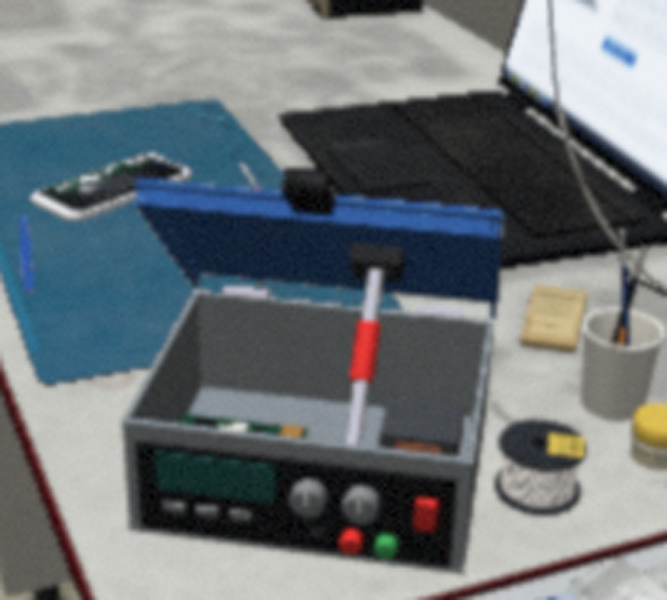

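The lid stands propped at 0.78 with the rod's tip in the hole (crop px (375, 265)). The spool and tape roll haven't moved, and the gripper is clear.

```bash
python3 -c "
from rig import robot
print(robot.job_done())"
```

```text
the job is handed in; nothing more can be done
None
```

The job is handed in: the lid stands propped on the rod at about 0.78 rad with the rod's tip in the holding hole, the spool and tape roll are where they were, and the gripper is clear; the hand-in gave no verdict.

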